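# Take the honing rod out of the chopping-block drawer

## Task

The drawer under the chopping block stands ajar with the yellow-handled honing rod in it: pull the drawer open to its stop, then take the rod by its handle and, as it is longer than the gap the drawer leaves, bring it out handle first on a slant without levering it against the block. Finish while holding the rod still in the gripper, all of it clear above the level of the block's top and touching nothing else; leave the knife, the vegetables and everything else where they are.

Things in the scene. Friction and masses are not known exactly. Their poses are not given: they have to be found in the camera images.
- prep_unit: Wooden chopping-block station on the counter (fixed): a case with one drawer under a thick block, set askew so that the drawer faces the robot's right. Origin: on the counter under the middle of the block's front edge; x level from the front (drawer) edge to the back, y to its left, z up. Block: x 0 to 465 mm, y -200 to 200, z 125 to 165. Case sides outside y +-179, x 12 to 455.
- chopping_top: The chopping block itself, light wood, 465 x 400 x 40 mm, fixed on the case. Origin: middle of the front edge of its underside, axes as prep_unit's; underside 125 mm and top 165 mm above the counter.
- drawer (a joint): How far the drawer stands out of the case, in m: 0 shut (its front face level with the block's front edge), 0.185 at its stop, starts 0.070 to 0.105. It slides level along prep_unit's -x, needs about 3 N and stays where it is left. At the stop the gap from the drawer front to the block's edge is 167 mm.
- drawer_rim (a point): Middle of the top inner edge of the drawer front (moves with the drawer), 120 mm above the counter. The front is 18 mm thick and 354 mm wide; its lower edge is 16 mm above the counter.
- drawer_floor (a point): Front end of the drawer's floor, in the middle, against the front's inner face; 30 mm above the counter. Inside, the drawer is 420 mm long and 332 mm wide; side walls and back reach 100 mm above the counter. A divider along x, 6 mm thick and up to 75 mm above the counter, stands 75 mm right (-y) of the middle; the honing rod lies left of it.
- drawer_bar (a point): Middle of the drawer's steel bar handle: level bar 11 mm thick and 130 mm long along the drawer's width, 35 mm in front of the drawer face, 95 mm above the counter. There are 29 mm free between bar and face, open from above, so closed fingertips can hook behind it.
- honing_rod: Honing rod, 345 mm long, about 0.24 kg, lying on the drawer floor, handle to the front, tip to the back under the block. Origin: underside of the handle's middle; x to the tip, z up. Yellow flat-sided handle x -58 to 58 mm, 26 wide, 27 high; then black guard 10 long, 44 wide, 34 high, then white rod 12 thick, its axis 12 above the underside. Balances about 60 mm ahead of the origin.
- rod_butt (a point): Middle of the rear end of the handle, 58 mm behind the rod's origin.
- rod_tip (a point): Outer end of the rod's black rubber tip (24 mm thick, 18 mm long), on the rod's axis, 287 mm ahead of the rod's origin and 12 mm above its underside.
- wooden_turner: Wooden turner, 290 mm long, up to 50 mm wide, 10 mm thick, in the drawer's narrow right-hand lane; origin on its underside. Leave it there.
- kitchen_knife: Kitchen knife with black handle, 330 mm long, 36 mm wide, lying on the block; origin under the front of the handle. Leave it.
- carrot: Carrot, 170 mm long, 32 mm thick, lying on the block; origin underneath its middle. Leave it.
- patty_squash: Yellow patty-pan squash, 80 mm across, 53 mm high, on the block; origin at its underside. Leave it.
- half_tomato: Half a tomato, cut face down, 68 mm across, 37 mm high, on the block; origin at its underside. Leave it.
- peelings_bowl: White bowl heaped with peelings, 224 mm across, about 90 mm high, on the counter to the right of the station; origin at its underside. Leave it.
- peeler: Metal bow peeler, 140 mm long, 60 mm wide, 10 mm high, on the counter; origin underneath. Leave it.

How it is judged:
By the outcome, as a careful person would: the job done as asked, in the order asked, and still so for the second after the job is handed in, while the arm keeps its last pose, push and grip.
It also fails if it takes over 54 s, if anything falls off the work surface, if the arm or the gripper's body presses on something with over 40 N, if the wrist force passes 120 N, or if a joint passes its speed limit or range.

## Robot

A 6-joint arm with a two-finger parallel gripper is mounted at the origin on the work surface. World frame = base frame: x ahead of the robot, y to its left, z up, the work surface at z = 0. Lengths are in m, angles in rad, forces in N, time in s.
With the tool pointing down it reaches from about 0.275 to 0.875 m from the base axis. Payload 12.5 kg.
Tool frame: the origin (TCP) lies midway between the tips of the shut fingers; the grasp point (between the pads) lies 19 mm behind it; z points along the fingers, y is the line along which they close (so a half turn about z gives the same grasp; the last joint's range is limited). The gripper opens to 85 mm and grips with 20 to 120 N. Pads are 22 mm wide; open, the fingers measure 114 mm over their backs; the gripper's body (76 mm by 85 mm) begins 54 mm behind the grasp point. The pads swing forward as they close: fully open they stand 13 mm farther back than shut.
Start: joints at [1.138, 0.351, 1.652, -0, 1.139, -0.085], TCP at [0.187, 0.517, 0.231] pointing down, gripper open.
Joint ranges: [-2.75, 2.75], [-0.79, 2.1], [0.01, 2.65], [-1.57, 4.71], [0.07, 3.14], [-2.87, 2.87]. Speed limits (rad/s): [2.22, 2.22, 2.79, 3.14, 3.14, 3.14].

## Interface

Orientations are given as a unit quaternion [x, y, z, w].
In Python, from cell import r, vision, effector, hand_in gives the robot as it stands (r), with the cameras (vision), the job as plain functions and the gripper (effector). Calls block until the motion is done:
- r.move_to(position, orientation): joint-space move of the TCP to a pose.
- r.move_linear(position, rot=None, vel=0.15): straight line of the TCP; rot=None keeps the orientation; vel is the mean speed in m/s.
- r.set_joints(angles): joint-space move.
- effector.set_gripper(opening, squeeze=None): opening from 0.0 (shut) to 1.0 (fully open); squeeze is the grip in N (None keeps the last); returns when the fingers have stopped.
- r.sleep(seconds).
- r.inverse_kinematics(position, orientation): joint angles nearest the present ones, or None.
- r.get_obs(): the state.
- vision.get_image(name): name is "scene" or "top" or "wrist"; returns a dict with "pixels" (420x560x3 uint8, red, green, blue), "fx", "fy", "cx", "cy" (pixels), "camera_from_world" (4x4, takes a point from world to camera coordinates); the wrist camera has in their place "mount" (4x4, takes a point from camera to tool coordinates, whose origin is the TCP and whose axes are the flange's). Camera axes: x right, y down, z forward; pixel columns grow to the right and rows downward; lengths in m; the calibration is good to about 2 mm. A picture is of the moment at which its call begins: read the wrist's pose just before it. There is no depth.
A pose or a line that the arm cannot do raises r.PlanningError and nothing moves.
- hand_in(): hands the job in; it is judged then, once.
The state is a dict: "t": time; "q": joint angles; "qvel": joint speeds; "effort": joint torques, N m; "tool_pos": TCP position; "ee_rot": TCP orientation; "contact_force": force on the tool from outside, world axes, zero at the start; "torque": the same for the moment, N m; "opening": opening from 0.0 (shut) to 1.0 (fully open); "finger_force": force on a finger pad.
Only numpy, scipy, OpenCV 4.12 (cv2) and the standard library are available. Lean on these libraries where they do the work, as an engineer would, in place of code of your own. Each camera call takes 0.05 s, during which the arm holds its last target. There are 200 camera calls.

## Working session

There is one attempt and no reset: what is moved stays moved. The work goes in short steps, each a Python script; the robot and the scene stay as the last script left them, time stands still between calls to the robot, and variables do not carry over. Pictures are saved under pics/ and viewed, at most 10 in all, crops included, and the job is handed in when it is done.

```bash
mkdir -p pics; ls
cat > h.py <<'E'
from cell import r, vision, effector, hand_in
import numpy as np, cv2
from scipy.spatial.transform import Rotation as R
def shot(name,fn,crop=None,scale=1):
    o=r.get_obs(); im=vision.get_image(name); p=im["pixels"][:,:,::-1]
    cv2.imwrite('pics/raw_'+fn,p)
    if crop: x0,y0,x1,y1=crop; p=p[y0:y1,x0:x1]
    if scale!=1: p=cv2.resize(p,None,fx=scale,fy=scale,interpolation=cv2.INTER_CUBIC)
    cv2.imwrite('pics/'+fn,p)
    if name=="wrist":
        T=np.eye(4);T[:3,:3]=R.from_quat(o["ee_rot"]).as_matrix();T[:3,3]=o["tool_pos"]
        C=np.linalg.inv(T@im["mount"])
    else: C=np.array(im["camera_from_world"])
    np.savez('pics/'+fn+'.npz',C=C,k=[im["fx"],im["fy"],im["cx"],im["cy"]])
def pix(fn,u,v,z):
    "world point at height z seen in pixel u,v"
    d=np.load('pics/'+fn+'.npz');C=d['C'];fx,fy,cx,cy=d['k']
    W=np.linalg.inv(C);dr=W[:3,:3]@np.array([(u-cx)/fx,(v-cy)/fy,1]);o=W[:3,3]
    return o+dr*(z-o[2])/dr[2]
def proj(fn,p):
    d=np.load('pics/'+fn+'.npz');C=d['C'];fx,fy,cx,cy=d['k']
    c=C[:3,:3]@np.asarray(p)+C[:3,3]; return np.array([fx*c[0]/c[2]+cx,fy*c[1]/c[2]+cy])
E
python3 - <<'E'
from h import *
shot("scene","s1.png",None,1.4);shot("top","t1.png",None,1.4)
o=r.get_obs();print(o["ee_rot"],o["t"],o["opening"])
print(vision.get_image("wrist")["mount"])
for n in("s1","t1"):
    d=np.load(f'pics/{n}.png.npz');print(np.linalg.inv(d['C'])[:3,3],d['k'])
E
```

```text
cell.py
pics
[ 1.73016284e-01  9.84918841e-01 -4.77434889e-04 -1.17882646e-04] 0.1 1.0017281718945297
[[-1.97439990e-04 -9.46427546e-01 -3.22916182e-01  8.36773684e-02]
 [ 9.99999619e-01 -4.61421001e-04  7.40940357e-04 -4.36860168e-04]
 [-8.50246672e-04 -3.22915913e-01  9.46427277e-01 -1.43123667e-01]
 [ 0.00000000e+00  0.00000000e+00  0.00000000e+00  1.00000000e+00]]
[ 0.29347707 -0.19962246  1.12368465] [405.07587599 405.07587599 280.55266634 204.27943082]
[ 0.52184917 -0.11352292  1.36252947] [441.21078543 441.21078543 279.98929399 219.03183868]
```

View pics/s1.png

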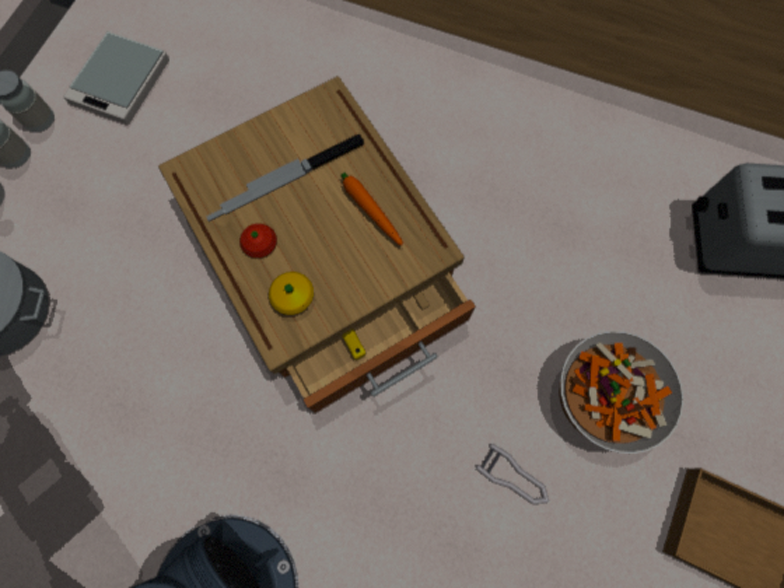

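View pics/t1.png

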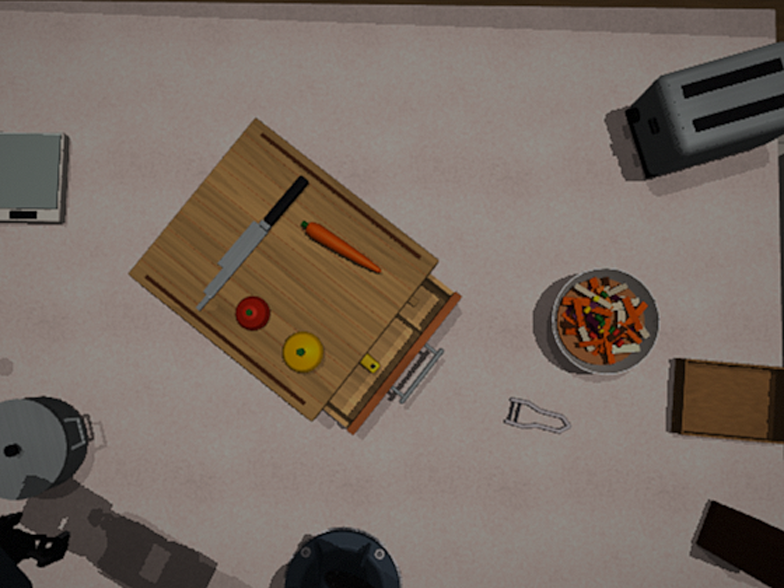

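Both pictures show the drawer facing the robot's right-front. In the top view (at 1.4x) the block corners are at (438,262), (313,420), (130,273) and (257,119), the yellow handle is at about (371,363), and the bar runs from about (396,400) to (439,352).

```bash
cat > fit.py <<'E'
from h import *
T={'FR':(438,262),'FL':(313,420),'BL':(130,273),'BR':(257,119)}
S={'FR':(462,258),'FL':(275,366),'BL':(160,168),'BR':(339,79)}
B={'FR':(0,-.2),'FL':(0,.2),'BL':(.465,.2),'BR':(.465,-.2)}
P=[];Q=[]
for n,D in(('t1.png',T),('s1.png',S)):
    for k in D:
        w=pix(n,D[k][0]/1.4,D[k][1]/1.4,.165);P.append(w[:2]);Q.append(B[k]);print(n,k,w[:2].round(4))
P=np.array(P);Q=np.array(Q)
pc,qc=P.mean(0),Q.mean(0);H=(Q-qc).T@(P-pc)
yaw=np.arctan2(H[0,1]-H[1,0],H[0,0]+H[1,1]);c,s=np.cos(yaw),np.sin(yaw);M=np.array([[c,-s],[s,c]])
O=pc-M@qc
print('yaw',yaw,'O',O,'res',np.abs(P-(Q@M.T+O)).max(1).round(4))
np.savez('unit.npz',O=O,M=M,yaw=yaw)
for n,pts in(('t1.png',[('bar',396,400,.0975),('bar',440,351,.0975),('butt-top',380,364,.055),('butt',371,372,.055),('rimoutL',351,432,.12),('rimoutR',461,295,.12)]),('s1.png',[('bar',365,393,.0975),('bar',436,357,.0975),('buttL',353,358,.055),('buttR',365,353,.055),('rimoutL',311,404,.12),('rimoutR',473,308,.12)])):
    for l,u,v,z in pts:
        w=pix(n,u/1.4,v/1.4,z); print(n,l,w[:2].round(4),'unit',(M.T@(w[:2]-O)).round(4))
E
python3 fit.py
python3 - <<'E'
import cv2
a=cv2.imread('pics/raw_t1.png')[230:330,205:345];b=cv2.imread('pics/raw_s1.png')[190:300,190:345]
a=cv2.resize(a,(630,450),interpolation=2);b=cv2.resize(b,(698,495),interpolation=2)
cv2.imwrite('pics/ca.png',a);cv2.imwrite('pics/cb.png',b)
E
```

```text
t1.png FR [ 0.6861 -0.1859]
t1.png FL [0.376  0.0498]
t1.png BL [0.6538 0.4167]
t1.png BR [0.9656 0.1774]
s1.png FR [ 0.6849 -0.1828]
s1.png FL [0.3827 0.0484]
s1.png BL [0.6477 0.4149]
s1.png BR [0.9604 0.1769]
yaw 0.922325579209277 O [ 0.52923145 -0.07088898] res [0.0058 0.0062 0.0038 0.0039 0.0089 0.0129 0.0056 0.009 ]
t1.png bar [ 0.4115 -0.1088] unit [-0.1013  0.0709]
t1.png bar [ 0.5126 -0.1967] unit [-0.1103 -0.0627]
t1.png butt-top [ 0.4825 -0.0735] unit [-0.0303  0.0357]
t1.png butt [ 0.4653 -0.0548] unit [-0.0258  0.0606]
t1.png rimoutL [ 0.3484 -0.0205] unit [-0.069   0.1746]
t1.png rimoutR [ 0.6261 -0.2359] unit [-0.073  -0.1769]
s1.png bar [ 0.4038 -0.1051] unit [-0.1031  0.0793]
s1.png bar [ 0.5117 -0.2013] unit [-0.1145 -0.0648]
s1.png buttL [ 0.4611 -0.0549] unit [-0.0283  0.0639]
s1.png buttR [ 0.4784 -0.0725] unit [-0.0319  0.0395]
s1.png rimoutL [ 0.3494 -0.0268] unit [-0.0735  0.17  ]
s1.png rimoutR [ 0.6176 -0.2334] unit [-0.0761 -0.1686]
```

View pics/cb.png

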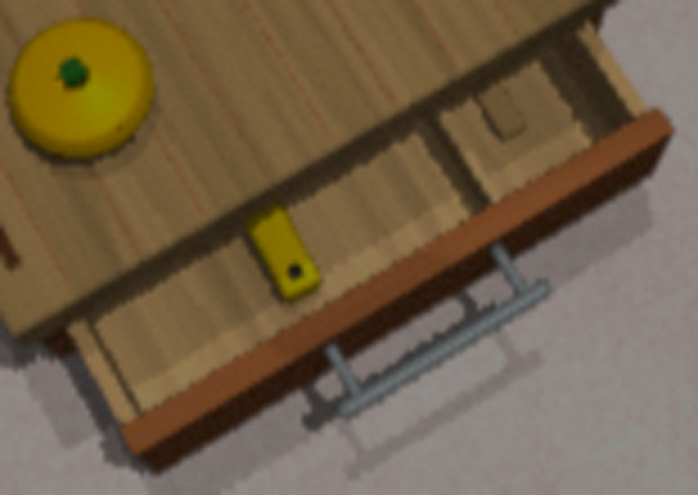

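The crop shows the drawer about 72 mm open, the bar ends at crop (348,408) and (545,288), and the handle's butt at about (300,295), almost square to the front. Next I'll grip the bar, taking a wrist picture first to check its position.

```bash
cat >> h.py <<'E'
def unit():
    d=np.load('unit.npz');return d['O'],d['M'],float(d['yaw'])
def U(x,y,z):
    O,M,_=unit();return np.r_[M@[x,y]+O,z]
def inv(w):
    O,M,_=unit();return np.r_[M.T@(np.asarray(w)[:2]-O),w[2]]
def down(xdir):
    "tool z down, tool x level along world angle xdir"
    x=np.array([np.cos(xdir),np.sin(xdir),0]);z=np.array([0,0,-1.])
    return R.from_matrix(np.c_[x,np.cross(z,x),z])
E
python3 - <<'E'
from h import *
yaw=unit()[2]
p=U(-.107,0.005,.25)
for a in(yaw+np.pi/2,yaw-np.pi/2):
    print(a,r.inverse_kinematics(p,down(a).as_quat()))
q=down(yaw+np.pi/2)
r.move_to(p,q.as_quat())
effector.set_gripper(.32)
shot("wrist","w1.png",None,1.4)
o=r.get_obs();print(o["t"],o["tool_pos"],o["opening"])
E
```

```text
2.4931219060041734 [-4.16926850e-01  2.12123091e-01  1.79045057e+00 -4.44089210e-16
  1.13901899e+00 -1.33925243e+00]
-0.6484707475856195 [-4.16926850e-01  2.12123091e-01  1.79045057e+00 -4.44089210e-16
  1.13901899e+00  1.80234022e+00]
3.3583 [ 0.46061824 -0.15314135  0.25000154] 0.3197854089052719
```

View pics/w1.png

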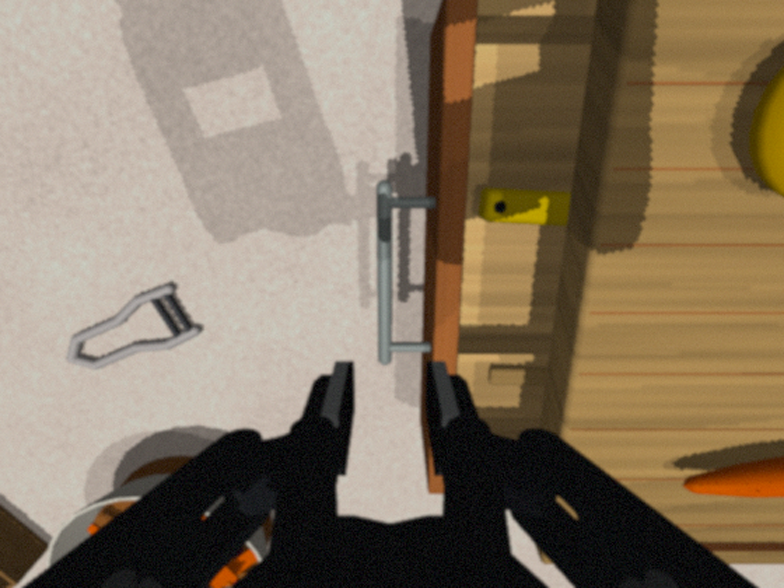

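The wrist picture shows the bar vertical at column 384, rows 187–360, parallel to the fingers' axis. The handle's butt is at (481,205), with handle edges at rows 188 and 223.

Run:
```python
from h import *
for l,u,v,z in[('bar',384,187,.098),('bar',384,360,.098),('butt',482,189,.057),('butt',482,221,.057),('hdl far',568,193,.057),('hdl far',568,226,.057),('rim out',441,20,.12),('rim out',431,420,.12),('rim in',476,20,.12),('edge FR',548,560,.165),('edge',578,420,.165),('edge',655,20,.165)]:
    print(l,inv(pix('w1.png',u/1.4,v/1.4,z)).round(4))
```

```text
bar [-0.111   0.0668  0.098 ]
bar [-0.1116 -0.0648  0.098 ]
butt [-0.0352  0.0622  0.057 ]
butt [-0.0335  0.0374  0.057 ]
hdl far [0.0322 0.0592 0.057 ]
hdl far [0.0357 0.0334 0.057 ]
rim out [-0.0784  0.1594  0.12  ]
rim out [-0.0756 -0.1045  0.12  ]
rim in [-0.0587  0.1594  0.12  ]
edge FR [ 0.0085 -0.193   0.165 ]
edge [ 0.0131 -0.0728  0.165 ]
edge [0.0173 0.1478 0.165 ]
```

Run:
```python
from h import *
r.move_linear(U(-.1113,.001,.14),vel=.15)
r.move_linear(U(-.1113,.001,.08),vel=.08)
print(r.get_obs()["contact_force"].round(1))
effector.set_gripper(0,60)
o=r.get_obs();f0=o["contact_force"];print(o["opening"],f0.round(1))
r.move_linear(U(-.205,.001,.08),vel=.08)
ex=U(1,0,0)-U(0,0,0)
for x in np.arange(-.209,-.24,-.003):
    r.move_linear(U(x,.001,.08),vel=.03); o=r.get_obs()
    f=o["contact_force"]@ex; print(inv(o["tool_pos"]).round(4),round(f,1))
    if f>15: break
effector.set_gripper(.32); o=r.get_obs();print(o["t"],inv(o["tool_pos"]),o["contact_force"].round(1))
```

```text
[-0.  -0.5  0.5]
0.10397874035558526 [-1.6  0.6  7.1]
[-0.2092  0.0007  0.0806] -1.5
[-0.2122  0.0006  0.0806] -1.7
[-0.2152  0.0007  0.0806] -1.6
[-0.2164  0.0007  0.0806] 16.9
8.1167 [-0.2181382   0.00098099  0.08004293] [-0.4  0.1  0.2]
```

Run:
```python
from h import *
O,M,yaw=unit();np.savez('unit.npz',O=O+M@[.0036,0],M=M,yaw=yaw)
r.move_linear(U(-.2217,.001,.20),vel=.2)
p=U(-.09,.045,.29)
for a in(yaw+np.pi,yaw): print(r.inverse_kinematics(p,down(a).as_quat()))
r.move_to(p,down(yaw+np.pi).as_quat())
effector.set_gripper(.6)
shot("wrist","w2.png",None,1.4)
o=r.get_obs();print(o["t"],inv(o["tool_pos"]),o["q"].round(2))
```

```text
[-3.52133038e-01  1.14014812e-01  1.80573220e+00 -4.44089210e-16
  1.22184564e+00 -2.84525494e+00]
[-3.52133038e-01  1.14014812e-01  1.80573220e+00 -4.44089210e-16
  1.22184564e+00  2.96337709e-01]
10.4333 [-0.09013355  0.04495483  0.28992081] [-0.35  0.11  1.81  0.    1.22 -2.85]
```

View pics/w2.png

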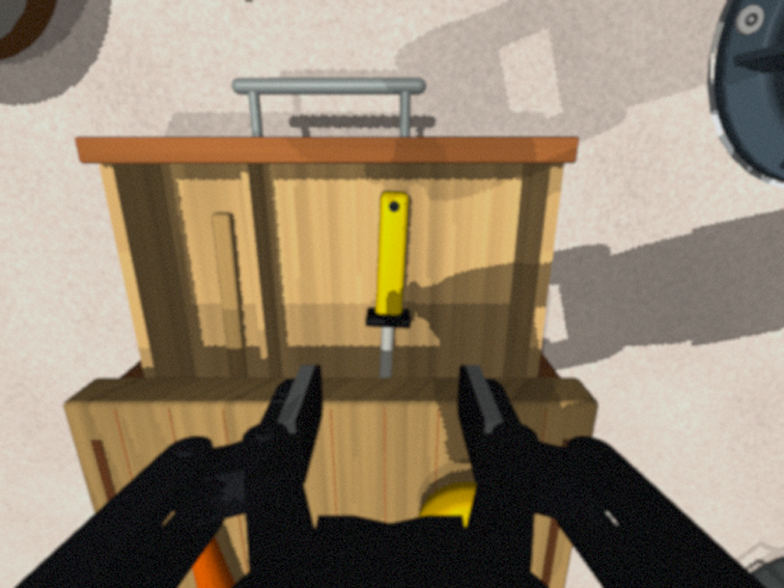

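The drawer is now fully open. The butt's upper edge is at (381–408,192), the handle's far end at (377–403,314), the guard at row 318, the inner rim edge at row 163, and the block's edge at about rows 378–402.

Run:
```python
from h import *
for l,u,v,z in[('butt',381,192,.057),('butt',408,192,.057),('far',377,313,.057),('far',403,313,.057),('rim in',300,163,.12),('rim in',500,163,.12),('edge top',300,402,.165),('edge top',560,402,.165),('edge bot',300,378,.125),('bar',330,86,.1),('blockL',596,402,.165),('blockR',68,403,.165),('guardL',367,327,.06),('guardR',411,327,.06),('rod',387,375,.048)]:
    print(l,inv(pix('w2.png',u/1.4,v/1.4,z)).round(4))
O,M,yaw=unit()
# IK feasibility of tilt for both flips
for flip in(0,1):
    for tilt in(-30,-20,0,15):   # deg, body leaning to +unit x
        q=R.from_euler('z',yaw)*R.from_euler('y',np.deg2rad(tilt))*R.from_euler('x',np.pi)
        if flip: q=q*R.from_euler('z',np.pi)
        for p in((-.06,.045,.05),(-.2,.045,.3),(-.25,.045,.4)):
            s=r.inverse_kinematics(U(*p),q.as_quat());print(flip,tilt,p,None if s is None else s.round(2))
```

```text
butt [-0.1416  0.038   0.057 ]
butt [-0.1416  0.0616  0.057 ]
far [-0.0284  0.0333  0.057 ]
far [-0.0284  0.0583  0.057 ]
rim in [-0.1672 -0.0182  0.12  ]
rim in [-0.167  0.124  0.12 ]
edge top [ 0.0002 -0.0209  0.165 ]
edge top [0.0004 0.1713 0.165 ]
edge bot [ 0.0031 -0.0291  0.125 ]
bar [-0.2193  0.0029  0.1   ]
blockL [0.0004 0.1979 0.165 ]
blockR [ 0.0008 -0.1924  0.165 ]
guardL [-0.0151  0.0237  0.06  ]
guardR [-0.0151  0.0661  0.06  ]
rod [0.0439 0.0427 0.048 ]
0 -30 (-0.06, 0.045, 0.05) [-0.58  0.52  2.1   0.9   0.69 -0.69]
0 -30 (-0.2, 0.045, 0.3) [-0.91  0.08  1.91  0.52  1.34 -0.44]
0 -30 (-0.25, 0.045, 0.4) [-1.02  0.02  1.73  0.48  1.6  -0.41]
0 -20 (-0.06, 0.045, 0.05) [-0.49  0.49  2.08  0.63  0.61 -0.36]
0 -20 (-0.2, 0.045, 0.3) [-0.82  0.05  1.89  0.36  1.28 -0.29]
0 -20 (-0.25, 0.045, 0.4) [-0.93 -0.01  1.71  0.33  1.54 -0.31]
0 0 (-0.06, 0.045, 0.05) [-0.29  0.5   1.99 -0.    0.65  0.36]
0 0 (-0.2, 0.045, 0.3) [-0.6   0.04  1.86 -0.    1.24  0.05]
0 0 (-0.25, 0.045, 0.4) [-0.72 -0.03  1.69  0.    1.48 -0.07]
0 15 (-0.06, 0.045, 0.05) [-0.16  0.56  1.91 -0.32  0.83  0.72]
0 15 (-0.2, 0.045, 0.3) [-0.44  0.08  1.84 -0.27  1.29  0.29]
0 15 (-0.25, 0.045, 0.4) [-0.56 -0.01  1.69 -0.26  1.48  0.12]
1 -30 (-0.06, 0.045, 0.05) [-0.58  0.52  2.1   0.9   0.69  2.45]
1 -30 (-0.2, 0.045, 0.3) [-0.91  0.08  1.91  0.52  1.34  2.71]
1 -30 (-0.25, 0.045, 0.4) [-1.02  0.02  1.73  0.48  1.6   2.73]
1 -20 (-0.06, 0.045, 0.05) [-0.49  0.49  2.08  0.63  0.61  2.78]
1 -20 (-0.2, 0.045, 0.3) [-0.82  0.05  1.89  0.36  1.28  2.86]
1 -20 (-0.25, 0.045, 0.4) [-0.93 -0.01  1.71  0.33  1.54  2.83]
1 0 (-0.06, 0.045, 0.05) [-0.29  0.5   1.99 -0.    0.65 -2.78]
1 0 (-0.2, 0.045, 0.3) None
1 0 (-0.25, 0.045, 0.4) None
1 15 (-0.06, 0.045, 0.05) [-0.16  0.56  1.91 -0.32  0.83 -2.42]
1 15 (-0.2, 0.045, 0.3) [-0.44  0.08  1.84 -0.27  1.29 -2.85]
1 15 (-0.25, 0.045, 0.4) None
```

```bash
cat > plan.py <<'E'
# 2D (drawer x, z, slant) Dijkstra for rod+gripper; reference point = rod origin, lengths in mm
import numpy as np, heapq
A=np.deg2rad(-20); GX,GZ=32,7            # tool tilt in rod frame; TCP in rod frame
def box(x0,x1,z0,z1,s=6):
    a=np.linspace(x0,x1,int((x1-x0)/s)+2);b=np.linspace(z0,z1,int((z1-z0)/s)+2)
    return np.r_[np.c_[a,0*a+z0],np.c_[a,0*a+z1],np.c_[0*b+x0,b],np.c_[0*b+x1,b]]
rod=np.r_[box(-58,58,0,27),box(58,68,-2,32),box(68,269,6,18),box(269,287,0,24)]
g=np.r_[box(-14,14,0,73),box(-43,43,73,260),box(43,100,120,165)]   # tool: u along x, w up from TCP
c,s=np.cos(A),np.sin(A)
grip=np.c_[GX+g[:,0]*c+g[:,1]*s, GZ-g[:,0]*s+g[:,1]*c]
P=np.r_[rod,grip]
OB=[(-185,-167,16,120),(-226,-214,89,101),(-167,235,-50,24),(-900,900,-50,0),(0,465,125,165),(40,465,165,220)]
def clear(x,z,t):
    t=np.deg2rad(t); X=x+P[:,0]*np.cos(t)+P[:,1]*np.sin(t); Z=z-P[:,0]*np.sin(t)+P[:,1]*np.cos(t)
    d=1e9
    for a,b,e,f in OB:
        dx=np.maximum(a-X,X-b);dz=np.maximum(e-Z,Z-f)
        d=min(d,(np.hypot(dx.clip(0),dz.clip(0))+np.minimum(np.maximum(dx,dz),0)).min())
    return d
def tipz(n): t=np.deg2rad(n[2]); return n[1]-287*np.sin(t)
def plan(start):
    D={start:0};prev={};h=[(0,start)];C={}
    while h:
        d,n=heapq.heappop(h)
        if d>D[n]: continue
        if tipz(n)>235 and n[0]>-300:
            out=[n]
            while n in prev: n=prev[n];out.append(n)
            return out[::-1],C
        for dx in(-6,0,6):
            for dz in(-6,0,6):
                for dt in(-2,0,2):
                    m=(n[0]+dx,n[1]+dz,n[2]+dt)
                    if m==n or not(0<=m[2]<=40 and -340<m[0]<0 and m[1]<450): continue
                    if m not in C: C[m]=clear(*m)
                    if C[m]<4: continue
                    w=(np.hypot(dx,dz)+1.5*abs(dt))*(1+max(0,18-C[m])**2/15)
                    if d+w<D.get(m,1e9): D[m]=d+w;prev[m]=n;heapq.heappush(h,(d+w,m))
def seg(a,b):
    k=int(max(np.abs(np.subtract(b,a))))+2
    return min(clear(*(np.array(a)+f*np.subtract(b,a))) for f in np.linspace(0,1,k))
if __name__=="__main__":
    import json
    st=(-85,30,0);print(clear(*st));p,C=plan(st)
    w=[p[0]];i=0
    while i<len(p)-1:
        j=len(p)-1
        while j>i+1 and seg(p[i],p[j])<min(C.get(n,4) for n in p[i+1:j+1])-1.: j-=1
        i=j;w.append(p[i])
    for a,b in zip(w,w[1:]): print(b,'clear',round(seg(a,b),1),'tipz',round(tipz(b)))
    json.dump([list(map(int,n)) for n in w],open('path.json','w'))
E
timeout 500 python3 plan.py
```

```text
4.0
(-85, 36, 0) clear 4.0 tipz 36
(-85, 42, 0) clear 10.0 tipz 42
(-85, 48, 0) clear 16.0 tipz 48
(-91, 108, 12) clear 17.6 tipz 48
(-103, 120, 16) clear 15.2 tipz 41
(-241, 186, 24) clear 13.5 tipz 69
(-277, 222, 28) clear 18.6 tipz 87
(-283, 228, 28) clear 20.4 tipz 93
(-295, 240, 20) clear 16.9 tipz 142
(-295, 240, 0) clear 16.4 tipz 240
```

```bash
cat >> h.py <<'E'
O2=np.array([-.0855,.0478]);YR=np.deg2rad(-2.2)   # rod origin (unit) and yaw
def tool(x,z,t,GX=.032,GZ=.007,A=-20):
    "TCP pose for rod origin at unit x,z and slant t deg (rod kept in its own vertical plane)"
    t=np.deg2rad(t);yaw=unit()[2]+YR
    px=x+GX*np.cos(t)+GZ*np.sin(t);pz=z-GX*np.sin(t)+GZ*np.cos(t)
    k=px-O2[0]
    p=U(O2[0]+k*np.cos(YR),O2[1]+k*np.sin(YR),pz)
    q=R.from_euler('z',yaw)*R.from_euler('y',np.deg2rad(A)+t)*R.from_euler('x',np.pi)
    return p,q.as_quat()
E
python3 - <<'E'
from h import *
p,q=tool(-.0855,.030,0)
a=R.from_quat(q).apply([0,0,1])
r.move_to(p-.22*a,q)
r.move_linear(p-.06*a,vel=.2)
r.move_linear(p,vel=.08)
o=r.get_obs();print(o["t"],inv(o["tool_pos"]),o["contact_force"].round(1))
shot("wrist","w3.png",None,1.4)
E
```

```text
14.575 [-0.05354756  0.04640565  0.0372434 ] [ 0.4 -0.9  0.2]
```

View pics/w3.png

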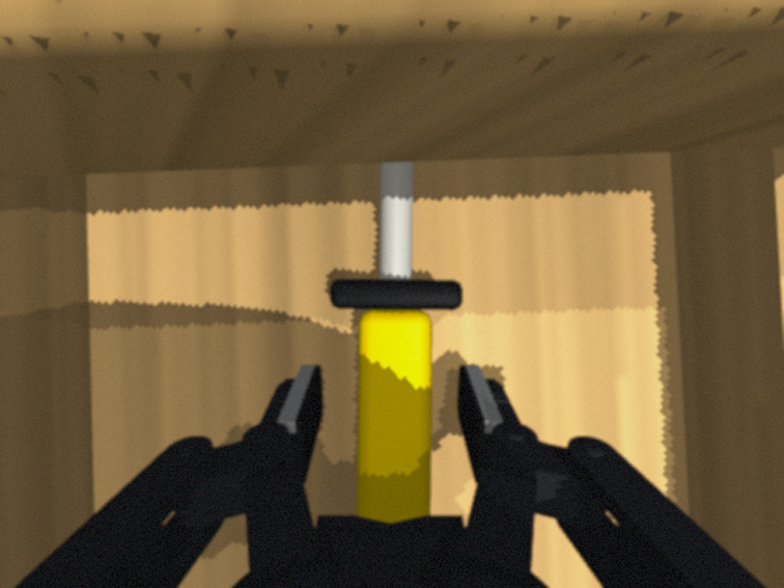

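The fingers straddle the handle evenly: handle at columns 359–431, pads at 320 and 460. The guard at row 294 is well clear of the pads. Now grip and follow the planned path.

Run:
```python
from h import *
import json
W=json.load(open('path.json'))[1:]
for x,z,t in W:
    p,q=tool(x/1e3,z/1e3,t);s=r.inverse_kinematics(p,q)
    print(x,z,t,p.round(3),None if s is None else s.round(2))
b=U(O2[0]-.353+.0855,O2[1],.24);print('butt end radius',np.hypot(*b[:2]))
effector.set_gripper(0,100)
o=r.get_obs();print(o["opening"],o["finger_force"],o["contact_force"].round(1))
for x,z,t in[W[2]]:
    p,q=tool(x/1e3,z/1e3,t);r.move_linear(p,q,vel=.06)
    o=r.get_obs();print(o["t"],o["opening"],o["contact_force"].round(1),o["torque"].round(2))
```

```text
-85 36 0 [ 0.462 -0.082  0.043] [-0.47  0.5   2.09  0.66  0.58 -0.34]
-85 42 0 [ 0.462 -0.082  0.049] [-0.47  0.49  2.08  0.65  0.59 -0.33]
-85 48 0 [ 0.462 -0.082  0.055] [-0.47  0.48  2.08  0.63  0.6  -0.31]
-91 108 12 [ 0.459 -0.086  0.108] [-0.36  0.36  2.01  0.2   0.73  0.18]
-103 120 16 [ 0.451 -0.096  0.118] [-0.35  0.35  2.    0.09  0.78  0.27]
-241 186 24 [ 0.363 -0.203  0.179] [-0.58  0.19  2.02 -0.09  0.94  0.16]
-277 222 28 [ 0.34  -0.231  0.213] [-0.62  0.13  2.   -0.16  1.03  0.15]
-283 228 28 [ 0.336 -0.236  0.219] [-0.63  0.12  1.99 -0.16  1.04  0.14]
-295 240 20 [ 0.329 -0.244  0.236] [-0.75  0.09  1.98 -0.    1.08 -0.06]
-295 240 0 [ 0.329 -0.245  0.247] [-0.97  0.1   1.97  0.36  1.19 -0.44]
butt end radius 0.42564875332279123
0.2808833321385517 99.29449796676636 [-1.8 -0.  10.5]
15.4417 0.28538437952132956 [ 0.4 -0.3 -2.5] [-0.33  0.2   0.02]
```

Run:
```python
from h import *
import json
W=json.load(open('path.json'))[3:]
prev=W[0]
for n in W[1:7]+[[-295,300,20]]:
    m=max(1,int(np.ceil(max(abs(np.subtract(n,prev))[:2])/40)))
    for f in np.arange(1,m+1)/m:
        x,z,t=np.array(prev)+f*np.subtract(n,prev)
        p,q=tool(x/1e3,z/1e3,t);r.move_linear(p,q,vel=.09)
        F=r.get_obs()["contact_force"]
        print(np.round([x,z,t]),F.round(1))
        if np.linalg.norm(F-[0,0,-2.4])>8: raise SystemExit('force')
    prev=n
r.sleep(.3);o=r.get_obs();print(o["t"],o["opening"],o["torque"].round(2))
shot("wrist","w4.png",None,1);shot("scene","s2.png",None,1);shot("top","t2.png",None,1)
a,b,c=[cv2.imread('pics/'+n) for n in('w4.png','s2.png','t2.png')]
cv2.imwrite('pics/m.png',cv2.resize(np.vstack([np.hstack([b,c]),np.hstack([a,a*0])]),(800,600)))
```

```text
[-88.  78.   6.] [-0.   0.1 -1.8]
[-91. 108.  12.] [-0.6  1.1 -3.7]
[-103.  120.   16.] [-0.9 -0.7 -1.9]
[-138.  136.   18.] [ 0.8  0.5 -2.3]
[-172.  153.   20.] [ 0.4 -0.6 -2.3]
[-206.  170.   22.] [-0.6 -0.2 -2.2]
[-241.  186.   24.] [-0.1 -0.3 -2.2]
[-277.  222.   28.] [-0.7  0.4 -2. ]
[-283.  228.   28.] [-0.3 -0.2 -2.6]
[-295.  240.   20.] [ 1.   0.7 -2.6]
[-295.  270.   20.] [-0.7 -0.3 -2.1]
[-295.  300.   20.] [-1.   0.2 -3.2]
21.5417 0.278456969508058 [-0.01  0.03  0.02]
```

View pics/m.png

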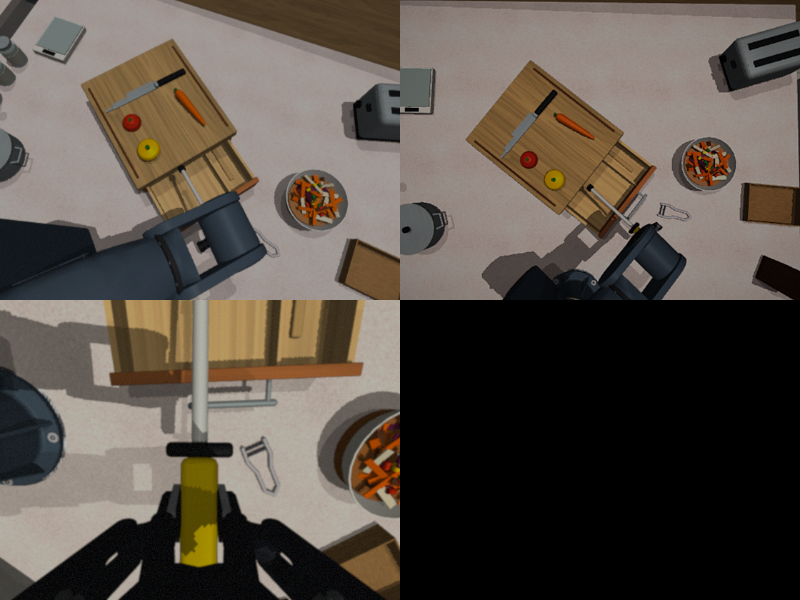

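The rod is out and held squarely, its black tip above the gap at about (590,188) in the top view. The drawer is still fully open and everything else is in place. I'll raise it for more margin and hand in.

Run:
```python
from h import *
for z in(.34,.375):
    p,q=tool(-.295,z,20);r.move_linear(p,q,vel=.08)
r.sleep(.5);o=r.get_obs();print(o["t"],o["opening"],o["finger_force"],o["contact_force"].round(1),np.abs(o["qvel"]).max())
t=np.deg2rad(20);k=-.295+.287*np.cos(t)+.012*np.sin(t)-O2[0]
e=[U(O2[0]+k*np.cos(YR),O2[1]+k*np.sin(YR),.375-.287*np.sin(t)+.012*np.cos(t))]
for n in("top","scene"): shot(n,n+'f.png');print(n,'expected tip px',proj(n+'f.png',e[0]),e[0])
c=[]
for n in("top","scene"):
    u,v=proj(n+'f.png',e[0]).astype(int);c.append(cv2.resize(cv2.imread(f'pics/{n}f.png')[v-30:v+30,u-38:u+38],(380,300)))
    cv2.drawMarker(c[-1],(190,150),(0,0,255),0,15)
cv2.imwrite('pics/tip.png',np.hstack(c))
```

```text
23.4333 0.2793598535627787 98.34614753723145 [-0.3 -0.1 -2.8] 0.002461046453022968
top expected tip px [261.87746223 262.73663964] [ 0.48244074 -0.05757828  0.28811653]
scene expected tip px [250.12586403 225.8634536 ] [ 0.48244074 -0.05757828  0.28811653]
```

View pics/tip.png

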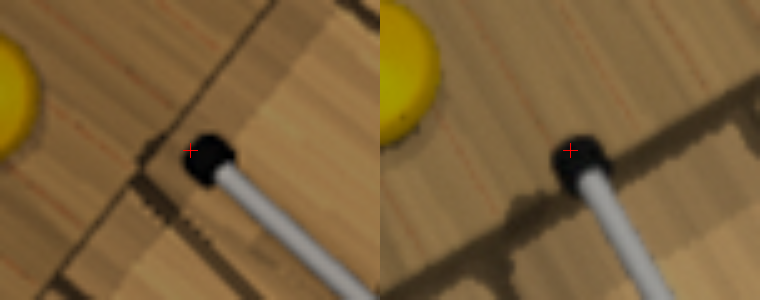

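The tip is within about 4 px of where it should be in both views, so it is about 0.28 m up and well above the block's top at 0.165 m.

```bash
python3 -c "
from cell import r, vision, effector, hand_in
print(hand_in())"
```

```text
the job is handed in; nothing more can be done
None
```

I pulled the drawer open to its stop, then brought the rod out handle first on a slant. I handed in at about 23.5 s, with the rod held still about 0.1 m above the block's top, touching nothing else, and nothing else looked moved in the pictures; no verdict came back.

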